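# Spring check of a mirror mount

### The arm

A 6-joint arm with a two-finger parallel gripper is mounted at the origin on a cart in front of the work surface, level with it; the furniture and walls round the work are solid. World frame = base frame: x ahead of the robot, y to its left, z up, the work surface at z = 0. Lengths are in mm, angles in degrees, forces in N, time in s.
With the tool pointing down it reaches from about 300 to 850 mm from the base axis. Payload 4.2 kg.
Tool frame: the origin (TCP) lies on the centre line of the jaws, within the pads' length; the fingertips stand 14 mm ahead of it and the grasp point (between the pads) lies 5 mm behind it; z points along the fingers, y is the line along which they close (so a half turn about z gives the same grasp; the last joint's range is limited). The gripper opens to 91 mm and grips with 3 to 60 N. Pads are 32 mm wide; open, the fingers measure 118 mm over their backs; the gripper's body (76 mm by 178 mm) begins 60 mm behind the grasp point.
Start: joints at [-1.146, 18.312, 89.639, -0, 72.044, -1.146], TCP at [575.015, 0, 227.976] pointing down, gripper open.
Joint ranges: [-177.97, 177.97], [-48.28, 115.42], [12.27, 149.76], [-77.06, 257.06], [2.81, 150.46], [-146.56, 146.56]. Speed limits (degrees/s): [147.25, 147.25, 180, 180, 180, 180].

### API

Orientations are given as [roll, pitch, yaw] about the fixed x, y, z axes, in that order (R = Rz(yaw) Ry(pitch) Rx(roll)).
In Python, from workcell import env gives the robot as it stands.
- The arm moves only by the tool arm_command, never from a script. Its argument "motion" is a list of rows, each an object with "offset": the shift along the tool's x, y, z in m, a list of three; "spin": the turn about the tool's z in rad. In form: [{"offset": [tx, ty, tz], "spin": spin}, ...]. A call has 1 to 5 rows; each row shifts and turns the commanded pose from where the row before left it, along the tool's axes as they then stand; what a row does not reach is not made up. A row lasts 1/8 s, in which the tool goes at most 62.5 mm and 10.7 degrees, less where a joint would pass 70% of its speed; a pose out of reach is approached as far as the arm can. A call with a gripper value outside its range is refused whole. "jaw" is the finger opening in m, from 0 to 0.0912, set as the call begins (left out, the last holds). The fingers move at their own pace and stop on an object; "newtons" is the grip in N (left out, the last holds). Time passes only in rows, so rows that do not move let the fingers close. It gives the time, the measured TCP pose, the force, the opening and the grip force at its end, in the units of the state.
- env.state(): the state, without advancing time (a new reading comes with each control period).
- env.grab_frame(name): name is "scene" or "side" or "wrist"; returns (picture, depth): 420x560x3 uint8, blue, green, red; 420x560 float32, mm along the optical axis (not along the pixel's ray), 0 where there is no reading.
- env.camera_model(name): a dict with "fx", "fy", "cx", "cy" (pixels), "k1" (the pictures are not rectified: a ray, as slopes to the right and down, at radius r is drawn at 1 + k1 r^2 times it, then the intrinsics apply), "eye" and "rotation" of the camera in the world; the wrist camera has in their place "hand_eye" (4x4, takes a point from camera to tool coordinates, whose origin is the TCP and whose axes are the flange's). Camera axes: x right, y down, z forward; pixel columns grow to the right and rows downward; lengths in mm; the calibration is good to about 2 mm. A picture is of the moment at which its call begins: read the wrist's pose just before it. camera_model takes no time and is no camera call.
- env.job_done(): hands the job in; it is judged then, once.
Trained networks look in the newest picture that a camera, given by its name, has taken for a name from the list of things; names that differ only in an ending like _2 or _b are one class to them, and where a whole thing is asked for, a point or a joint stands for the part that bears it (a point fixed in the world has none). Each returns a list of dicts, best first, with "score" (0 to 1); they miss things now and then, are a little off and sometimes report something else, mostly with a low value. They report only what shows in the picture. A call takes as long as a camera call.
- env.boxes_of(camera, target): "bbox" ([left, top, right, bottom] in pixels, round what is visible of it).
- env.pinpoint(camera, target): "location" ([column, row] in pixels: a listed point, or the origin of a listed thing).
The state is a dict: "time_s": time; "qpos": joint angles; "qvel": joint speeds; "effort": joint torques, N m; "ee_pos": TCP position; "ee_rot": TCP orientation; "force": force on the tool from outside, world axes, zero at the start; "torque": the same for the moment, N m; "gripper_width": finger opening in mm; "gripper_force": force on a finger pad.
Only numpy, scipy, OpenCV 4.12 (cv2) and the standard library are available. Lean on these libraries where they do the work, as an engineer would, in place of code of your own. Each camera call takes 0.05 s, during which the arm holds its last target. There are 200 camera calls.

### The job

Check the springs of the kinematic mirror mount: with the fingertips press down the round pad on its left-hand corner until that corner's pointer is level with the dark mark on its scale, hold it there for about a second without going well past the mark, and let the corner spring fully back. Then do the same with the square pad on the right-hand corner, and finish clear of the mount. Only press: grasp and lift nothing, do not touch the mirror, and leave the marks and the things standing around where they are.

Things in the scene. Friction and masses are not known exactly. Their poses are not given: they have to be found in the camera images.
- mount: kinematic mirror mount fixed to the desk: aluminium base 150 x 150 x 12 mm, above it a black tilt plate 130 x 130 mm (top 65 mm above the desk), one diagonal roughly towards the robot. Origin: centre of the base's underside, z up. In its frame (mm): ball pivot (50, 50), the far corner; round left pad (-50, 50); square right pad (50, -50); pointers and scales (up to 78 mm high) stick out to -x and -y
- pad_left: round grey finger pad, 26 mm across, standing 10 mm above the plate at its left-hand corner. Origin: centre of its top face, 75 mm above the desk at rest. It goes straight down when pressed, turning with the plate about the line through the pivot and the right pad, 100 mm away
- pad_right: square grey finger pad, 24 x 24 mm, standing 10 mm above the plate at its right-hand corner. Origin: centre of its top face, 75 mm above the desk at rest. It goes straight down when pressed, turning with the plate about the line through the pivot and the left pad, 100 mm away
- tilt_left (a joint): how far the left-hand corner is pressed, rad: 0 at rest, grows as the left pad goes down, hard stop at 0.28; the pad drops 100 mm x sin(value), the left pointer's tip 160 mm x sin(value). A spring returns it: on the pad about 3 N to start and 5 to 10 N at the mark. Pressing the right pad does not move it
- tilt_right (a joint): the same for the right-hand corner, the right pad and the right pointer
- pointer_left (a point): tip of the left pointer, a thin horizontal steel rod that sticks out of the plate's left-hand corner, in front of a white graduated strip; 60 mm above the desk at rest. It drops 1.6 mm for each mm that the left pad goes down
- pointer_right (a point): tip of the right pointer, the same at the right-hand corner
- mark_tip_left (a point): point of the left mark: a dark steel clip with an arrow tip, 8 mm high, on the left white strip just beyond the pointer's tip, 16 to 30 mm below the resting pointer. The pointer is on the mark when both tips are at the same height, within 4 mm. The clip shifts if struck
- mark_tip_right (a point): point of the right mark, the same on the right strip; the two marks generally stand at different heights
- mirror: round mirror in an aluminium ring, 62 mm across, in the middle of the tilt plate, not to be touched. Origin: centre of the ring's underside, on the plate's top; it rises 6 mm above the plate
- beaker_mid (a point): centre of a glass beaker, 72 mm across and 90 mm high, standing on the desk to the left behind the mount; leave alone
- tweezers_mid (a point): centre of steel tweezers lying on the desk to the left of the mount, 122 x 12 x 10 mm; leave alone
- vial_mid (a point): centre of a small capped vial, 12 mm across and 34 mm high, standing on the desk to the right behind the mount; leave alone

How it is judged:
By the outcome, as a careful person would: the job done as asked, in the order asked, and still so for the second after the job is handed in, with the robot touching nothing.
It also fails if it takes over 53 s, if anything falls off the work surface, if the arm or the gripper's body presses on something with over 40 N, if the wrist force passes 120 N, or if a joint passes its speed limit or range.

## Working session

There is one attempt and no reset: what is moved stays moved. The work goes in short steps, Python scripts to look and compute and a tool call to move; the robot and the scene stay as the last step left them, time stands still between calls to the robot, and variables do not carry over. Pictures are saved under pics/ and viewed, at most 10 in all, crops included, and the job is handed in when it is done.

Besides the shell and the picture viewer there is one more tool, called after "Request:" by a JSON object that holds its "op" and its "data", one argument or row to a line. arm_command: Moves the arm, as the interface text tells. Its arguments: {"type":"object","properties":{"motion":{"type":"array"},"jaw":{"type":"number"},"newtons":{"type":"number"}},"required":["motion"]}

```bash
mkdir -p pics; cat > h.py <<'E'
import numpy as np, cv2
from workcell import env
from scipy.spatial.transform import Rotation as R
def cam(n):
    m=env.camera_model(n)
    if 'hand_eye' in m:
        s=env.state(); T=np.eye(4); T[:3,:3]=R.from_euler('xyz',s['ee_rot'],degrees=True).as_matrix(); T[:3,3]=s['ee_pos']
        H=T@np.array(m['hand_eye']); return m,H[:3,3],H[:3,:3]
    return m,np.array(m['eye']),np.array(m['rotation'])
def ray(c,uv):
    m,e,Q=c
    d=np.array([(uv[0]-m['cx'])/m['fx'],(uv[1]-m['cy'])/m['fy']]); s=d.copy()
    for _ in range(20): s=d/(1+m['k1']*(s@s))
    return Q@np.array([s[0],s[1],1.])
def tri(obs):
    A=np.zeros((3,3));b=np.zeros(3)
    for c,uv in obs:
        d=ray(c,uv);d/=np.linalg.norm(d);P=np.eye(3)-np.outer(d,d);A+=P;b+=P@c[1]
    x=np.linalg.solve(A,b)
    return x,[np.linalg.norm(np.cross(x-c[1],ray(c,uv)/np.linalg.norm(ray(c,uv)))) for c,uv in obs]
def dep(c,uv,D):
    u,v=np.round(uv).astype(int); p=D[max(v-1,0):v+2,max(u-1,0):u+2]; p=p[p>0]
    return c[1]+ray(c,uv)*np.median(p) if len(p) else None
E
cat > a.py <<'E'
from h import *
names="mount pad_left pad_right mirror pointer_left pointer_right mark_tip_left mark_tip_right beaker_mid tweezers_mid vial_mid".split()
np.set_printoptions(precision=1,suppress=True)
s=env.state();print(s['time_s'],s['ee_pos'],s['ee_rot'],s['force'])
O={n:[] for n in names}
for k in ['scene','side','wrist']:
    c=cam(k);im,D=env.grab_frame(k);cv2.imwrite(f'pics/{k}0.png',im);print(k,c[1])
    for n in names:
        r=env.pinpoint(k,n)
        if r:
            p=r[0]; print(n,np.array(p['location']),round(p['score'],2),dep(c,p['location'],D))
            if p['score']>.4:O[n].append((c,p['location']))
for n in names:
    if len(O[n])>1: print(n,*tri(O[n]))
print(env.state()['time_s'])
E
python3 a.py
```

```text
0.0 [574.5   0.  227.1] [-179.9   -0.    90. ] [0.8 0.4 0.2]
scene [-112.7  594.4  581.7]
mount [294.3 248.2] 0.58 [-121404.9 -120697.8 -120710.6]
pad_left [264.8 230.4] 0.68 [-107482.8 -106775.7 -106788.4]
pad_right [320.7 216. ] 0.46 [-128905.8 -128198.7 -128211.5]
mirror [293.8 227.1] 0.96 [-117390.3 -116683.2 -116695.9]
pointer_left [248.4 249.2] 0.73 [-99546.1 -98839.  -98851.7]
pointer_right [345.3 225.5] 0.82 [-137445.1 -136738.  -136750.7]
mark_tip_left [246.7 258.9] 0.46 [-98819.5 -98112.4 -98125.1]
mark_tip_right [344.4 226.8] 0.49 [-137626.4 -136919.3 -136932. ]
beaker_mid [208.1 225.5] 0.55 [-95119.5 -94412.4 -94425.1]
tweezers_mid [217.7 290.6] 0.66 [-88941.  -88233.9 -88246.6]
vial_mid [320.7 210.8] 0.49 [-145863.5 -145156.4 -145169.2]
side [ 132.6 -835.6  455.7]
mount [258.2 237.5] 0.9 [-16962.7 -17930.9 -16639.5]
pad_left [255.2 196.9] 0.59 [-22977.3 -23945.5 -22654.2]
pad_right [268.9 218.4] 0.47 [-20427.7 -21395.9 -20104.6]
mirror [263.3 212.9] 0.82 [-19684.4 -20652.6 -19361.2]
pointer_left [236.4 199.8] 0.91 [-14474.3 -15442.5 -14151.2]
pointer_right [252.  235.8] 
[... 432 characters left out ...]
.66 [480.7  53.7  75.5]
mirror [188.5  57.2] 0.58 [490.9 119.3  71.3]
pointer_left [144.5 173.8] 0.2 [429.1  10.   43.5]
pointer_right [141.  177.7] 0.93 [426.1   6.3  45.9]
mark_tip_right [146.7 172.6] 0.6 [418.8   5.9  12.7]Traceback (most recent call last):
  File "a.py", line 14, in <module>
    if len(O[n])>1: print(n,*tri(O[n]))
                             ~~~^^^^^^
  File "h.py", line 20, in tri
    return x,[np.linalg.norm(np.cross(x-c[1],ray(c,uv)/np.linalg.norm(ray(c,uv)))) for c,uv in obs]
                             ~~~~~~~~^^^^^^^^^^^^^^^^^^^^^^^^^^^^^^^^^^^^^^^^^^^^
    raise ValueError("At least one array has zero dimension")
ValueError: At least one array has zero dimension
```

```bash
python3 -c "
from workcell import env
print(env.camera_model('scene'),env.camera_model('side'))"
sed -i "s/np.array(m\['rotation'\])$/(lambda r:r if r.ndim==2 else R.from_euler('xyz',r,degrees=True).as_matrix())(np.array(m['rotation']))/" h.py
python3 a.py
```

```text
{'fx': 420.6736823890616, 'fy': 420.6736823890616, 'cx': 285.3884763715172, 'cy': 207.41743436607655, 'k1': -0.11094534828617268, 'eye': array([-112.73699707,  594.36678708,  581.65315419]), 'rotation': array([-121.45359064,   -1.00220599, -126.46887727])} {'fx': 471.95333412748397, 'fy': 471.95333412748397, 'cx': 285.1705498956744, 'cy': 212.81944601471469, 'k1': -0.062157124462605344, 'eye': array([ 132.56909013, -835.62925635,  455.67823518]), 'rotation': array([-110.86743544,   -0.64254304,  -23.66294138])}
1.8 [575.  -0. 228.] [180.   0.  90.] [ 0.7 -0.2  0.1]
scene [-112.7  594.4  581.7]
mount [293.6 247.2] 0.83 [434.3 157.5  57.5]
pad_left [263.1 229.3] 0.4 [504.  186.5  74.7]
pad_right [320.6 214.2] 0.51 [478.4  47.7  75.7]
mirror [290.1 226.9] 0.74 [482.2 130.9  71.4]
pointer_left [251.  249.8] 0.94 [485.6 229.4  50.2]
pointer_right [343.6 222. ] 0.69 [440.7  10.3  60.8]
mark_tip_left [208.5 225.8] 0.73 [591.2 271.3  68.1]
mark_tip_right [345.7 231.6] 0.58 [436.1   4.8  34.9]
beaker_mid [207.5 226.3] 0.71 [592.  273.4  67.2]
tweezers_mid [219.5 289.9] 0.9 [461.  321.    5.3]
[... 1262 characters left out ...]
2.935674226854149), np.float64(2.444418950355491)]
pointer_left [481.4 181.7  51. ] [np.float64(44.99630994845019), np.float64(31.726786483257), np.float64(55.89941080726871)]
pointer_right [435.1  12.6  63.3] [np.float64(2.6405736755787466), np.float64(1.8601688462289363), np.float64(1.5776898881387467)]
mark_tip_right [428.8   9.3  41.8] [np.float64(2.540110998513744), np.float64(2.540110998513717)]
beaker_mid [621.8 260.2  46.9] [np.float64(1.2314812049679862), np.float64(1.2314812049677721)]
tweezers_mid [456.6 323.2  10.3] [np.float64(0.40203196394365137), np.float64(0.40203196394374136)]
vial_mid [558.7 -30.9  14.7] [np.float64(0.44017792961930446), np.float64(0.44017792961930385)]
3.6
```

View pics/scene0.png

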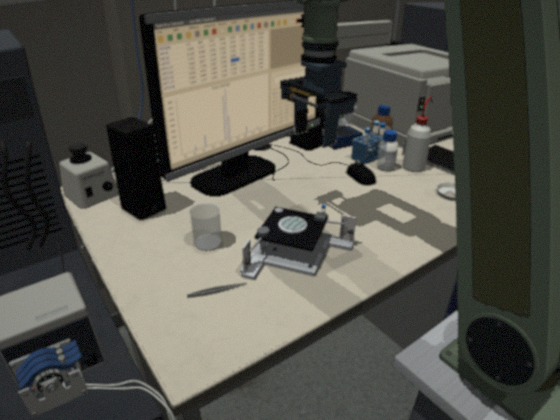

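View pics/wrist0.png

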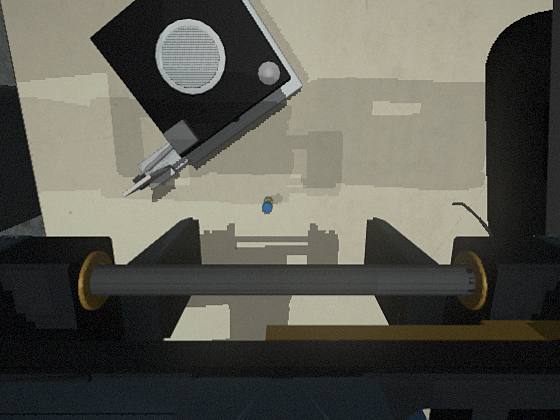

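Request:
{"op": "arm_command", "data": {
  "motion": [
    {"offset": [0.045,-0.01,0],"spin": 0},
    {"offset": [0.045,-0.01,0],"spin": 0},
    {"offset": [0,0,0],"spin": 0},
    {"offset": [0,0,0],"spin": 0}
  ],
  "jaw": 0
}}

```text
time_s: 4.1
ee_pos: [555.1, 89.7, 228.0]
ee_rot: [180.0, 0.0, 90.0]
force: [0.2, 0.2, 0.7]
gripper_width: 54.2
gripper_force: 0.0
```

```bash
cat > b.py <<'E'
from h import *
import sys,pickle,os
np.set_printoptions(precision=1,suppress=True)
names="pad_left pad_right mirror pointer_left pointer_right mark_tip_left mark_tip_right".split()
c=cam('wrist');s=env.state();print(s['time_s'],s['ee_pos'],s['ee_rot'],s['gripper_width'],c[1])
im,D=env.grab_frame('wrist');cv2.imwrite(f'pics/{sys.argv[1]}.png',im)
O=pickle.load(open('o.pkl','rb')) if os.path.exists('o.pkl') else []
for n in names:
    for p in env.pinpoint('wrist',n)[:2]:
        q=dep(c,p['location'],D);print(n,np.array(p['location']),round(p['score'],2),q)
        O.append((n,sys.argv[1],c,p['location'],p['score'],q))
pickle.dump(O,open('o.pkl','wb'))
np.save(sys.argv[1]+'.npy',D)
E
python3 b.py w1
```

```text
4.1 [555.1  89.7 228. ] [180.   0.  90.] 54.20052190396131 [554.1 160.9 385.3]
pad_left [228.9  78.3] 0.76 [506.6 191.   75.3]
pad_right [204.8 224.1] 0.77 [477.2  55.   75.6]
mirror [217.1 152.4] 0.75 [492.1 125.2  71.5]
mirror [229.9  78.6] 0.65 [507.5 190.7  75.4]
pointer_left [191.2  17.9] 0.62 [469.  246.8  44.6]
pointer_right [169.6 258.9] 0.86 [524.5 124.  305.6]
mark_tip_left [194.1  25.3] 0.57 [463.5 248.   13. ]
```

View pics/w1.png

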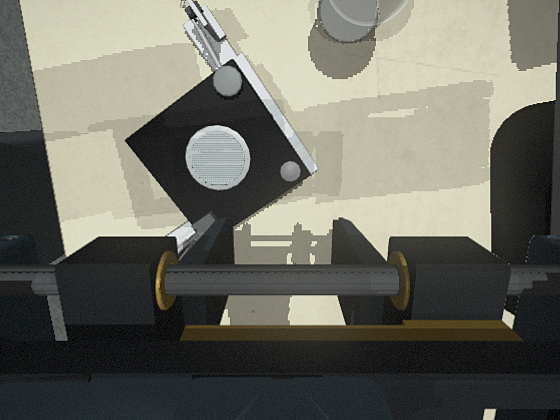

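```bash
python3 - <<'E'
from h import *
a=cv2.imread('pics/scene0.png');b=cv2.imread('pics/side0.png');w=cv2.imread('pics/wrist0.png');v=cv2.imread('pics/w1.png')
f=lambda i,x,y,s,k:cv2.resize(i[y:y+s,x:x+s],(k,k),interpolation=cv2.INTER_CUBIC)
top=np.hstack([f(a,235,235,40,260),f(a,325,210,40,260),f(b,225,180,40,260)])
bot=np.hstack([f(b,230,220,40,260),f(w,115,130,80,260),f(v,165,0,80,260)])
cv2.imwrite('pics/comp.png',np.vstack([top,bot]))
print(env.camera_model('wrist'))
E
```

```text
{'fx': 329.62238291049823, 'fy': 329.62238291049823, 'cx': 282.34821701910374, 'cy': 200.7705238771133, 'k1': 0.003487480968524585, 'hand_eye': array([[ 3.76718138e-04, -9.66877074e-01, -2.55242202e-01,
         7.10568444e+01],
       [ 9.99999549e-01,  5.86795342e-04, -7.46902328e-04,
        -9.59086891e-01],
       [ 8.71937673e-04, -2.55241806e-01,  9.66876859e-01,
        -1.57297066e+02],
       [ 0.00000000e+00,  0.00000000e+00,  0.00000000e+00,
         1.00000000e+00]])}
```

View pics/comp.png

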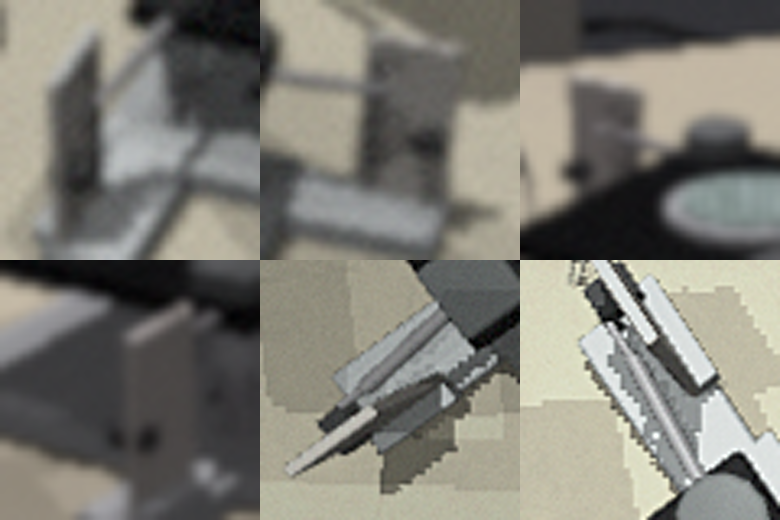

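```bash
python3 - <<'E'
from h import *
import pickle
np.set_printoptions(precision=1,suppress=True)
O=pickle.load(open('o.pkl','rb'));c1=O[0][2]
m=c1[0];c0=(m,c1[1]-np.array([555.1-575,89.7,0]),c1[2])
sc,si=cam('scene'),cam('side')
def z(c,uv,h): d=ray(c,uv);return c[1]+d*(h-c[1][2])/d[2]
print('L mark',tri([(c1,(191,12.3)),(sc,(247,263.5)),(si,(233.5,206.5))]))
print('R mark',tri([(c0,(139.6,177.7)),(sc,(348.4,231.7)),(si,(252.8,247))]))
print('L ptr',tri([(c1,(194,22)),(si,(237.3,199.5))]),z(c1,(194,22),60))
print('R ptr',z(c0,(144,173),60))
print('padL',z(c1,(228.3,80),75),'padR',z(c0,(181,134.5),75),z(c1,(217.5,157),71),z(c0,(190,56.5),71))
D=np.load('w1.npy')
for v in range(6,24,2):
    print(v,np.array([(c1[1]+ray(c1,(u,v))*D[v,u])[2] for u in range(182,206,2)]))
E
```

```text
L mark (array([468. , 252.3,  38.7]), [np.float64(0.7849930818189131), np.float64(2.442132551384197), np.float64(2.517124833302732)])
R mark (array([427.4,   4.6,  41.1]), [np.float64(4.564305350506395), np.float64(1.48822099200103), np.float64(4.779580486654993)])
L ptr (array([476.1, 238.8,  62.7]), [np.float64(0.423114949553152), np.float64(0.4231149495532876)]) [475.1 239.6  60. ]
R ptr [435.8  13.6  60. ]
padL [505.9 189.6  75. ] padR [480.2  52.3  75. ] [492.2 120.8  71. ] [492.2 119.8  71. ]
6 [ 0.2 -0.1 -0.5 43.5 43.4 78.9 77.5 77.3 44.5 43.5 20.8 20.2]
8 [ 1.6  1.1 44.4 44.6 45.  78.4 78.5 77.6 61.2 45.1 20.6 21.1]
10 [ 1.1 -0.3 45.8 46.  43.1 44.3 77.9 78.9 78.1 46.7 42.8 20.1]
12 [ 1.  -0.8 44.7 44.5 44.7 43.8 45.3 77.9 78.  79.2 40.3 20.2]
14 [-1.  -0.7  0.8 42.5 45.  44.4 44.7 79.  77.7 78.1 63.2 20.7]
16 [ 0.1  1.1  0.3  0.6 45.3 42.6 44.7 40.  78.2 78.2 78.8 49.5]
18 [ 1.9  0.6 -0.5 -1.2 45.1 44.8 42.9 40.4 12.8 77.4 77.7 77.8]
20 [ 0.3  0.8  0.1 -1.2 12.8 60.5 61.5 44.2 12.1 78.3 79.6 79.7]
22 [ 0.4  0.4 11.7 11.2 13.  13.6 62.7 12.4 12.6 13.9 77.  77.6]
```

Request:
{"op": "arm_command", "data": {
  "motion": [
    {"offset": [0.05,-0.0245,0.02],"spin": 0},
    {"offset": [0.05,-0.0245,0.02],"spin": 0},
    {"offset": [0,0,0.04],"spin": 0},
    {"offset": [0,0,0.04],"spin": 0},
    {"offset": [0,0,0],"spin": 0}
  ]
}}

```text
time_s: 5.12
ee_pos: [503.9, 189.3, 105.5]
ee_rot: [-179.6, 0.1, 90.0]
force: [0.2, 0.5, 0.6]
gripper_width: 0.3
gripper_force: 0.0
```

```bash
cat > p.py <<'E'
from h import *
import sys
np.set_printoptions(precision=1,suppress=True,linewidth=150)
k=sys.argv[1]; X=np.array(eval(sys.argv[2]))  # clip point
c=cam('wrist');s=env.state();print(s['time_s'],s['ee_pos'],s['force'],s['gripper_width'])
im,D=env.grab_frame('wrist');cv2.imwrite(f'pics/{k}.png',im)
m,e,Q=c;q=Q.T@(X-e);u=int(m['fx']*q[0]/q[2]+m['cx']);v=int(m['fy']*q[1]/q[2]+m['cy']);print('px',u,v)
for r in range(v-24,v+25,2):
    print(r,' '.join('%3d'%round((e+ray(c,(x,r))*D[r,x])[2]) for x in range(u-24,u+25,2)))
E
python3 p.py pl0 "[470,247,44]"
```

```text
5.125 [503.9 189.3 105.5] [0.2 0.5 0.6] 0.2896273225231064
px 232 134
110   1   1   1   0   0   1   0   1   1   0   0  -1   0   1   1   1  19  21  21  20  21  21   0   1   0
112   0   0  -1  -1   0   0  -1  78  78  78  74  68  58  52  44  44  43  21  20  21  21  19  20   2   2
114   1   1   1   1   1   1   0  79  79  79  78  72  66  57  48  45  45  39  20  20  20  20  21  19   1
116   0   1   1   1   0   1   1  78  79  78  78  78  69  62  54  46  44  44  19  20  23  20  19  20  12
118   0   1   1   0   2   1   0  -1  78  78  79  78  75  68  60  54  44  45  43  21  20  21  20  21  20
120   0   1   1   1   0   0   0   1  78  78  79  79  78  72  65  57  49  45  44  39  20  20  20  21  22
122   2   2  -1   0   0   0   0  44  44  78  79  79  79  77  71  64  57  47  44  44  21  21  22  20  20
124   0   0   1   0   0   1   1  45  44  43  79  79  79  78  76  68  62  54  44  35  25  22  21  20  21
126   1   1   0 263   0  11  12  13  45  44  44  79  79  78  78  73  67  59  51  41  32  22  21  20  20
128   0   0   1  -2  11  12  11  11  13  46  46  77  78  79  78  78  72  66  56  49  38  30  2
[... 869 characters left out ...]
   0   0   2  12  12  12  13  62  62  61  13  13  79  79  78  78  74  68  59
148   1   1   2   0  -1   0   0   1   1   1  12  13  12  12  61  62  14  13  78  79  79  80  77  73  65
150   1   0  -1   0   0   0   1   0   1   0   1  12  12  13  62  63  62  13  12  79  79  79  79  77  69
152   1  -1   1   0   0   0   0   1   1   0   0   1  12  13  12  62  61  61  14  12  78  78  78  79  75
154   0   0   2   2   1   0   0   0   0   0   0   0  12  12  13  13  62  62  61  12  77  78  79  78  78
156   0   0   0  -1   1   1   0   1   1   0   1   2   1  12  14  12  13  62  61  61  12  78  79  78  80
158   1   0  -1   1   1   1   0   1   0   1   1   0   0   1  13  11  15  62  62  63  62  12  79  79  78
```

Request:
{"op": "arm_command", "data": {
  "motion": [
    {"offset": [0,0,0.014],"spin": 0},
    {"offset": [0,0,0.006],"spin": 0},
    {"offset": [0,0,0.005],"spin": 0},
    {"offset": [0,0,0.003],"spin": 0},
    {"offset": [0,0,0],"spin": 0}
  ]
}}

```text
time_s: 5.8
ee_pos: [506.2, 190.5, 80.5]
ee_rot: [180.0, -0.1, 90.0]
force: [-2.2, 3.1, 4.1]
gripper_width: 0.4
gripper_force: 2.5
```

```bash
sed -i 's/range(v-24,v+25,2)/range(v-10,v+25,2)/' p.py; python3 p.py pl1 "[470,247,44]"
```

```text
5.8 [506.2 190.5  80.5] [-2.2  3.1  4.1] 0.36529245327836785
px 221 139
129   0   0   1   2   1  11  13  45  45  79  78  78  79  77  75  70  65  58  51  45  38  30  23  20  21
131  -2   1   1   0  12  12  12  14  45  78  79  77  78  78  78  73  66  62  56  49  44  37  28  20  20
133   1   1   1  11  12  13  12  12  14  45  78  78  79  78  77  76  72  66  60  55  48  42  33  26  21
135   1   2   1   0  12  13  12  12  12  45  45  78  78  78  80  77  76  70  65  59  52  46  39  32  25
137   0   1   0   1  10  12  13  12  12  13  44  45  79  79  79  79  79  75  68  63  57  51  45  37  28
139   1   0   1   0   0  13  13  13  12  13  45  44  78  80  78  79  79  77  72  68  62  56  50  41  34
141   1   0   0   0   0   0  13  14  13  12  12  44  45  79  79  78  78  78  76  71  65  60  54  47  40
143   0   0  -1   0   0  -1   2  12  13  12  13  12  43  42  79  79  78  78  77  74  68  62  57  51  44
145   1   0   1   2   2   1   1  12  13  13  14  13  11  42  77  78  79  78  78  77  72  68  61  57  51
147   0   0   1   0   1   0   1   2  11  12  12  13  13  13  12  79  78  78  78  79  76  71  65  59  54
149   2   0   2   1   0   0   2   0   0  12  11  13  13  12  12  14  78  77  79  78  78  75  69  64  59
151   2   0   1   1   1   0   0   1  -1  11  12  13  13  12  12  48  50  78  80  78  79  77  73  69  62
153   1   1   0   1   0   0   0  -1   0  -1  12  12  12  13  12  13  48  77  78  79  78  78  77  72  68
155   1   1   0   1   1   1   1   1   0   0   1  12  12  13  13  14  49  50  78  79  78  78  77  76  69
157   1   1   0   0   0   0   2   0   1   0   1   0  11  13  13  12  12  48  50  79  78  80  78  78  74
159   0   0   0   2   0   2   1   1   2   1   1   0  11  12  13  13  14  12  49  50  79  78  80  78  77
161   0   0   1   1   1   0   0   2   1   1   0   0   1  13  13  12  13  12  48  50  77  78  79  78  77
163   1   1   1   1   1   0  -1   0   1   1   1   1   0   0  12  13  13  12  13  49  50  78  78  78  78
```

Request:
{"op": "arm_command", "data": {
  "motion": [
    {"offset": [0,0,0.0015],"spin": 0},
    {"offset": [0,0,0.0015],"spin": 0},
    {"offset": [0,0,0],"spin": 0}
  ]
}}

```text
time_s: 6.22
ee_pos: [506.2, 190.6, 77.7]
ee_rot: [180.0, -0.1, 90.0]
force: [-2.2, 2.4, 6.6]
gripper_width: 0.6
gripper_force: 3.0
```

```bash
python3 p.py pl2 "[470,247,44]"
```

```text
6.225 [506.2 190.6  77.7] [-2.2  2.4  6.6] 0.639779580463398
px 220 140
130   1   1   1   1  -1  12  12  43  44  79  80  78  78  78  75  71  66  60  53  48  40  34  26  21  22
132   1   0   1   1  13  13  12  13  44  79  79  78  78  78  77  75  69  64  58  52  46  40  32  24  20
134   0   1   0  11  12  13  12  13  11  45  79  79  79  79  79  77  72  68  63  56  52  44  37  29  21
136   0  -1   1  -1  12  14  13  12  12  44  46  78  79  78  79  77  75  71  65  61  55  50  42  34  27
138   0   1   1   0   0  12  12  13  13  12  46  45  79  79  78  79  79  75  71  63  59  53  46  40  33
140   1  -1   0   1   0  13  11  13  13  13  45  44  78  80  79  79  78  78  74  68  63  56  51  44  37
142  -1   2   0   0   0   1  12  11  13  12  14  45  45  79  79  78  78  79  78  70  67  62  55  50  43
144   1   1   2   2  -1   0   1  13  12  12  11  12  43  42  78  78  78  77  78  75  71  66  60  53  47
146   1   0   1   2   1   1   2  11  13  13  13  12  13  41  13  77  78  79  79  79  75  70  64  59  51
148   0   1   0   0   0   1   0   0  12  13  12  12  12  13  14  78  78  78  78  78  77  73  67  62  56
150   0   0   1  -1   0   0   0   0   1  11  12  12  11  11  12  13  78  78  79  77  78  75  70  66  60
152   1  -1   1   2   0   0   0   0   1   1  12  12  14  12  12  12  43  78  78  79  79  77  74  70  64
154   1  -1   1   0   1   0   1   0   0   0  11  13  12  13  12  13  13  78  78  79  79  78  78  73  67
156   1   1  -1   0   1   0   1   1   0   0  -1  11  13  11  13  13  13  44  78  78  78  79  79  77  72
158   2   0   1   1  -1   1   0   1   1   0   0   1  11  14  12  11  12  13  45  77  78  78  79  77  76
160   0   1   1   1   1   2  -1   2   0   1   1   2   0  12  12  12  14  13  12  45  78  78  79  79  77
162   0   1   1   3   0   0   1   1   1   0  -1   1   1  11  12  12  11  12  12  14  77  78  78  79  79
164   0   1   1   1   2   0   1   1   0   0   1   1   0   1  12  12  13  13  11  13  44  78  78  78  79
```

Request:
{"op": "arm_command", "data": {
  "motion": [
    {"offset": [0,0,0.0004],"spin": 0},
    {"offset": [0,0,0],"spin": 0},
    {"offset": [0,0,0],"spin": 0},
    {"offset": [0,0,0],"spin": 0},
    {"offset": [0,0,0],"spin": 0}
  ]
}}

```text
time_s: 6.9
ee_pos: [506.2, 190.6, 77.4]
ee_rot: [179.9, -0.1, 90.0]
force: [-2.6, 2.3, 5.3]
gripper_width: 0.5
gripper_force: 3.1
```

Request:
{"op": "arm_command", "data": {
  "motion": [
    {"offset": [0,0,0],"spin": 0},
    {"offset": [0,0,0],"spin": 0},
    {"offset": [0,0,0],"spin": 0},
    {"offset": [0,0,0],"spin": 0}
  ]
}}

```text
time_s: 7.4
ee_pos: [506.2, 190.7, 77.4]
ee_rot: [179.9, -0.1, 90.0]
force: [-3.1, 3.7, 5.0]
gripper_width: 0.4
gripper_force: 3.1
```

```bash
python3 p.py pl3 "[470,247,44]" | sed -n '1,2p;10,14p'
```

```text
7.4 [506.2 190.7  77.4] [-3.1  3.7  5. ] 0.41376211636195864
px 220 140
144   1   2   1   2   0   1   0  12  11  13  13  12  43  42  79  79  78  78  78  74  70  64  58  54  46
146   0   0   1   1   2   1   1  11  13  12  12  13  12  41  77  78  78  79  79  78  73  67  64  57  50
148   1   0   0   0   1   1   2   2  12  11  14  13  12  11  12  79  80  79  78  78  77  73  68  62  55
150   0   1   1   1   0   1   1   0   1  13  12  13  13  12  13  12  78  79  78  79  78  76  70  65  61
152   0   1   1   1   1   1   2   1   2   1  12  13  11  12  13  12  44  80  78  78  79  78  74  70  63
```

Request:
{"op": "arm_command", "data": {
  "motion": [
    {"offset": [0,0,0],"spin": 0},
    {"offset": [0,0,-0.004],"spin": 0},
    {"offset": [0,0,-0.006],"spin": 0},
    {"offset": [0,0,-0.01],"spin": 0},
    {"offset": [0,0,-0.02],"spin": 0}
  ]
}}

```text
time_s: 8.07
ee_pos: [505.5, 189.3, 116.4]
ee_rot: [-179.9, 0.1, 90.0]
force: [0.7, -0.0, 0.0]
gripper_width: 0.4
gripper_force: 0.0
```

```bash
python3 p.py pl4 "[470,247,44]"
```

```text
8.075 [505.5 189.3 116.4] [ 0.7 -0.   0. ] 0.40770126321969885
px 232 133
123   3  -1   1   0   0   0   0  44  44  44  79  78  79  78  73  66  57  49  44  28  21  20  19  20  20
125  -1   0   2   1   0   0  12  13  44  45  78  79  77  79  78  71  64  54  46  36  26  22  20  20  21
127   0   0   0   0  12  12  14  13  13  45  45  78  79  79  78  78  69  60  51  42  31  21  19  20  20
129   1   1   0   2  12  13  12  13  13  45  45  45  79  78  79  78  75  66  59  49  39  29  21  21  21
131   1   0   0   0  13  11  13  11  14  11  44  45  44  80  79  79  79  73  66  55  47  36  26  20  22
133   2   1   1   1   0  13  14  13  13  12  43  45  45  79  77  78  79  77  70  61  53  43  33  21  20
135   1   1   0   1  -1   0  13  12  13  13  14  43  45  42  78  80  79  79  75  67  59  50  40  28  21
137   0   0   0   0  -1   0  12  12  11  11  13  12  42  43  41  78  79  78  79  72  67  57  47  38  26
139   1   2   0   0 274   1   0  12  13  13  12  12  13  12  13  78  79  77  79  77  71 274  53  44  35
141   0   1   1  -1   0   1   0   1  12  14  13  14  12  12  11  12  77  78  78  79  76  69  60  51  41
143   1  -1   1   2   0   1   0   1   0  13  13  12  13  62  61  13  13  78  78  79  79  75  66  57  47
145   1   1   1   1   1   0   1   0   0  11  13  12  13  62  62  60  12  12  79  78  78  78  72  64  55
147   1   0   0   1   1   0   0  -1   0   2  12  13  13  13  63  62  13  12  78  78  79  79  77  70  61
149   1   1   1  -1   2   1   1   1   0   1   1  12  13  13  62  62  62  13  12  78  78  79  79  74  68
151   2   0   2   1   0   0   0   0   0   1   1   1  13  13  13  62  63  61  13  13  79  78  77  80  73
153   1   0   0   0   1   1   1   1   0   0   2   1  13  12  13  12  62  61  60  14  77  79  78  79  77
155   0   1   1   0   0   0  -1   1   0   1   1   0   0  12  13  13  12  63  62  61  12  79  78  80  78
157   1   0   2   0   2   1   2   0   1   1   1   1   2   1  12  13  12  63  63  63  63  13  79  77  78
```

Request:
{"op": "arm_command", "data": {
  "motion": [
    {"offset": [0,0,-0.02],"spin": 0},
    {"offset": [-0.0459,-0.0085,0],"spin": 0},
    {"offset": [-0.0457,-0.0085,0],"spin": 0},
    {"offset": [-0.0457,-0.0086,0],"spin": 0},
    {"offset": [0,0,0],"spin": -0.17}
  ]
}}

```text
time_s: 8.75
ee_pos: [479.4, 49.8, 136.4]
ee_rot: [-179.9, 0.1, 99.8]
force: [0.9, 0.1, 0.1]
gripper_width: 0.5
gripper_force: 0.0
```

Request:
{"op": "arm_command", "data": {
  "motion": [
    {"offset": [0,0,0],"spin": -0.18},
    {"offset": [0,0,0],"spin": -0.18},
    {"offset": [0,0,0],"spin": -0.18},
    {"offset": [0,0,0],"spin": -0.18},
    {"offset": [0,0,0],"spin": -0.18}
  ]
}}

```text
time_s: 9.38
ee_pos: [480.3, 52.3, 136.3]
ee_rot: [-180.0, 0.0, 151.6]
force: [1.2, 0.4, -0.2]
gripper_width: 0.4
gripper_force: 0.0
```

Request:
{"op": "arm_command", "data": {
  "motion": [
    {"offset": [0,0,0],"spin": -0.18},
    {"offset": [0,0,0],"spin": -0.18},
    {"offset": [0,0,0],"spin": -0.14},
    {"offset": [0,0,0],"spin": 0},
    {"offset": [0,0,0],"spin": 0}
  ]
}}

```text
time_s: 10.0
ee_pos: [480.3, 52.5, 136.5]
ee_rot: [-180.0, -0.0, 179.8]
force: [-0.0, -0.1, 0.9]
gripper_width: 0.3
gripper_force: 0.0
```

```bash
python3 p.py pr0 "[429,7,44]"; python3 -c "
from h import *
s=env.state();print(s['ee_rot'],s['qpos'])
c=cam('wrist')
for n in ['pad_right','mark_tip_right','pointer_right']:
  for p in env.pinpoint('wrist',n)[:2]:
    d=ray(c,p['location']);print(n,p,c[1]+d*(75-c[1][2])/d[2])"
```

```text
10.0 [480.3  52.5 136.5] [-0.  -0.1  0.9] 0.2852020160649437
px 222 143
133   0   0  67  61  57  52  46  46  47  45  47  46  48 294  11  13  13  12  13  12  12  13  14  12  13
135  79  75  71  66  61  54  50  45  46  45  47  47  46  47  42  14  13  12  13  13  13  13  12  12  12
137  78  78  75  69  64  59  54  48  46  47  47  46  47  46  46  41  13  13  12  12  12  12  12  13  11
139  79  78  77  72  68  63  58  54  47  46  47  47  46  46  45  45  12  12  12  12  12  12  11  12  13
141  79  79  78  75  71  66  61  58  51  45  46  45  46  45  44  42  12  12  14  12  13  12  12  13  12
143  78  78  78  79  75  71  66  60  55  49  44  38  31  44  43  13  13  13  12  13  12  12  11  13  13
145   0  78  78  78  78  73  69  65  58  52  47  43  36  29  21  13  13  12  12  12  12  12  11  12  11
147   0   1  79  79  80  76  73  68  63  58  52  48  41  34  27  19  12  12  11  13  13  13  13  12  13
149   0   0  78  78  78  77  76  72  67  61  56  51  44  38  62  62  19  13  13  11  13  13  13  11  12
151   0   0   2  78  80  77  79  75  70  64  60  54  50  43  63  62  62  15  12  13  12  13 
[... 879 characters left out ...]
.79866377e+02] [ 4.89027439e+00  1.48422960e+01  1.09178677e+02 -1.47677623e-02
  5.59809787e+01 -8.49678403e+01]
pad_right {'location': [278.8, 217.5], 'score': 0.69} [477.27600896  49.49001518  75.        ]
pad_right {'location': [229.6, 142.0], 'score': 0.4} [425.37930101  17.478145    75.        ]
mark_tip_right {'location': [229.5, 143.7], 'score': 0.63} [426.48094244  17.36551144  75.        ]
mark_tip_right {'location': [355.6, 207.6], 'score': 0.55} [470.20001476 102.47469487  75.        ]
pointer_right {'location': [226.4, 151.2], 'score': 0.97} [431.372679    15.10965754  75.        ]
pointer_right {'location': [280.0, 218.4], 'score': 0.29} [477.93320709  50.32195879  75.        ]
```

View pics/pr0.png

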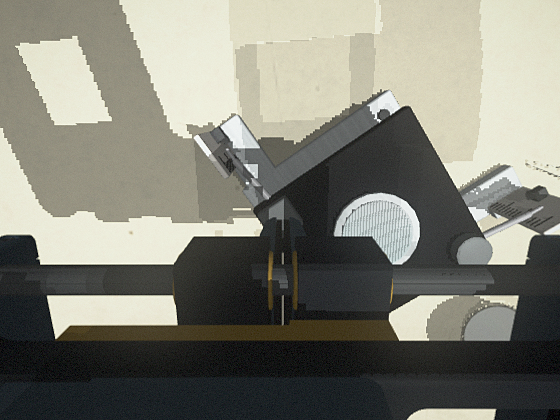

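Request:
{"op": "arm_command", "data": {
  "motion": [
    {"offset": [0,0,0.036],"spin": 0},
    {"offset": [0,0,0.007],"spin": 0},
    {"offset": [0,0,0.006],"spin": 0},
    {"offset": [0,0,0.004],"spin": 0},
    {"offset": [0,0,0.0025],"spin": 0}
  ]
}}

```text
time_s: 10.82
ee_pos: [480.1, 52.4, 81.6]
ee_rot: [-180.0, -0.0, 180.0]
force: [-3.4, -2.3, 5.3]
gripper_width: 0.5
gripper_force: 2.9
```

Request:
{"op": "arm_command", "data": {
  "motion": [
    {"offset": [0,0,0.001],"spin": 0},
    {"offset": [0,0,0],"spin": 0}
  ]
}}

```text
time_s: 11.08
ee_pos: [480.2, 52.4, 80.7]
ee_rot: [-180.0, 0.0, 180.0]
force: [-2.9, -2.4, 5.5]
gripper_width: 0.4
gripper_force: 2.6
```

```bash
python3 p.py pr1 "[429,7,44]"
```

```text
11.075 [480.2  52.4  80.7] [-2.9 -2.4  5.5] 0.41583159268000086
px 205 151
141  63  59  57  52  49  47  46  46  47  47  46  45  46  46  44  42  12  12  13  12  13  13  12  13  12
143  65  62  58  56  52  49  47  47  46  46  45  46  45  47  46  46  42  12  12  12  13  12  12  12  14
145 238  64  61  58  55  52  47  46  45  46  47  46  47  46  47  46  44  13  14  13  13  12  12  13  12
147  69  66  63  60  57  53  51  47  46  46  46  46  46  47  45  45  44  44  11  12  12  12  12  12  12
149  71  67  65  63  59  58  54  51  46  47  46  43  46  46  44  44  43  42  13  13  12  12  12  13  12
151  74  70  67  66  61  59  56  53  49  45  42  38  34  30  43  42  17  13  13  14  14  12  13  13  12
153  76  72  69  68  64  61  59  54  50  49  45  41  37  33  29  24  21  14  12  12  11  14  12  13  13
155  76  75  73  69  66  64  60  57  54  50  47  44  41  36  31  28  24  19  15  12  14  13  12  13  13
157  79  76  74  70  68  66  61  60  57  54  50  47  44  40  36  32  28  48  48  12  12  12  11  12  13
159  79  78  75  73  70  67  65  62  60  56  52  50  44  42  38  35  30  49  49  47  14  12  11  12  12
161  78  79  78  75  73  70  67  65  60  58  55  51  49  45  42  37  33  29  50  49  16  12  14  13  13
163  77  78  77  77  75  73  70  66  63  61  59  54  51  47  44  40  35  33  49  50  49  15  13  13  13
165  78  77  78  79  76  75  71  68  66  63  61  56  53  50  48  42  39  35  30  49  49  49  11  13  11
167  79  79  78  79  78  77  72  70  69  65  62  59  56  53  49  47  41  39  34  30  48  49  49  12  12
169   0  78  78  78  78  77  76  73  69  68  64  62  59  55  53  49  44  41  36  33  47  49  50  49  13
171   1  77  78  78  78  78  79  75  72  68  68  64  60  58  54  52  50  44  41  37  32  50  50  50  49
173   0   0  79  79  79  78  78  77  76  71  70  67  63  60  57  54  51  49  46  39  36  50  50  50  50
175   2   0   1  78  78  79  78  78  77  75  70  69  64  62  59  56  52  50  47  41  39  50  51  50  50
```

Request:
{"op": "arm_command", "data": {
  "motion": [
    {"offset": [0,0,0.0015],"spin": 0},
    {"offset": [0,0,0.001],"spin": 0},
    {"offset": [0,0,0],"spin": 0}
  ]
}}

```text
time_s: 11.5
ee_pos: [480.3, 52.4, 78.3]
ee_rot: [-180.0, 0.0, 180.0]
force: [-3.5, -2.2, 6.1]
gripper_width: 0.3
gripper_force: 3.0
```

```bash
python3 p.py pr2 "[429,7,44]"|sed -n '1,2p;5,16p'
```

```text
11.5 [480.3  52.4  78.3] [-3.5 -2.2  6.1] 0.32672242722887085
px 204 152
146  67  64  62  59  56  51  49  46  46  47  47  47  46  47  46  46  45  40  13  11  13  13  13  12  13
148  69  67  64  61  59  54  50  49  46  46  47  45  46  45  45  44  43  44  13  12  11  12  12  13  13
150  72  68  66  63  60  58  54  52  48  47  46  36  34  46  44  43  42  12  13  13  13  13  12  12  14
152  73  71  68  65  62  58  57  53  50  46  43  40  36  31  43  42  19  15  14  12  13  11  11  13  12
154  75  73  70  68  64  61  59  56  53  49  46  42  38  35  31  26  23  18  13  12  13  14  13  12  12
156  77  74  72  70  67  64  61  58  54  52  48  43  42  39  33  30  26  20  46  13  12  14  14  13  11
158  78  76  75  73  70  66  63  61  57  53  51  47  44  40  36  33  28  24 236  45  13  13  12  12  12
160  78  78  76  74  71  67  66  62  60  56  53  50  47  45  39  36  31  29  45  45  44  13  11  13  13
162  78  78  78  76  73  71  67  63  62  59  56  53  49  46  41  39  35  31  27  46  45  44  12  12  14
164  79  79  79  77  74  72  70  67  64  60  59  55  52  49  45  41  38  34  30  45  46  45  13  12  13
166  78  79  78  79  76  73  72  68  66  63  60  56  54  51  49  44  41  36  32  30  45  46  45  13  12
168  78  78  78  80  77  76  74  71  68  65  63  59  56  53  51  49  41  39  35  33  30  45  45  45  13
```

Request:
{"op": "arm_command", "data": {
  "motion": [
    {"offset": [0,0,0.0005],"spin": 0},
    {"offset": [0,0,0],"spin": 0},
    {"offset": [0,0,0],"spin": 0},
    {"offset": [0,0,0],"spin": 0},
    {"offset": [0,0,0],"spin": 0}
  ]
}}

```text
time_s: 12.18
ee_pos: [480.2, 52.4, 77.9]
ee_rot: [-180.0, 0.0, 180.0]
force: [-3.1, -2.3, 5.7]
gripper_width: 0.7
gripper_force: 3.1
```

Request:
{"op": "arm_command", "data": {
  "motion": [
    {"offset": [0,0,0],"spin": 0},
    {"offset": [0,0,0],"spin": 0},
    {"offset": [0,0,0],"spin": 0},
    {"offset": [0,0,0],"spin": 0}
  ]
}}

```text
time_s: 12.68
ee_pos: [480.2, 52.4, 77.9]
ee_rot: [-180.0, 0.0, 180.0]
force: [-3.7, -2.1, 6.0]
gripper_width: 0.5
gripper_force: 3.1
```

```bash
python3 p.py pr3 "[429,7,44]"|sed -n '1,2p;8,12p'
```

```text
12.675 [480.2  52.4  77.9] [-3.7 -2.1  6. ] 0.5098796702810874
px 204 152
152  72  70  67  65  62  58  54  52  49  46  43  39  36  32  43  42  19  14  12  13  13  13  12  14  13
154  75  71  70  67  64  61  59  55  52  47  44  42  38  35  30  27  22  17  12  12  12  13  13  11  13
156  76  74  73  68  66  64  60  57  54  52  49  45  40  36  33  29  26  21  43  43  13  12  12  12  13
158  78  76  74  71  69  66  63  60  56  54  51  48  43  39  36  33  28  24  43  43  13  14  12  12  12
160  79 235  75  73  70  67  66  63  59  56  52  51  47  42  39  35  31  29  45  45  45  13  12  12  13
```

Request:
{"op": "arm_command", "data": {
  "motion": [
    {"offset": [0,0,0],"spin": 0},
    {"offset": [0,0,-0.004],"spin": 0},
    {"offset": [0,0,-0.006],"spin": 0},
    {"offset": [0,0,-0.01],"spin": 0},
    {"offset": [0,0,-0.038],"spin": 0}
  ]
}}

```text
time_s: 13.35
ee_pos: [479.5, 52.8, 134.5]
ee_rot: [180.0, -0.2, 180.0]
force: [0.2, 0.1, 0.3]
gripper_width: 0.7
gripper_force: 0.0
```

Request:
{"op": "arm_command", "data": {
  "motion": [
    {"offset": [0,0,-0.03],"spin": 0},
    {"offset": [0,0,-0.03],"spin": 0},
    {"offset": [0,0,0],"spin": 0},
    {"offset": [0,0,0],"spin": 0}
  ]
}}

```text
time_s: 13.85
ee_pos: [480.0, 52.8, 194.4]
ee_rot: [180.0, -0.0, 180.0]
force: [-0.5, -0.1, -0.1]
gripper_width: 0.3
gripper_force: 0.0
```

```bash
python3 p.py pr4 "[429,7,44]"|sed -n '1,16p'
```

```text
13.85 [480.   52.8 194.4] [-0.5 -0.1 -0.1] 0.27864547780787996
px 233 138
128   1   1   0   1   1  -1   1   1  46  48  48  46  44  11  13  13  13  14  12  13  13  12  11   5   1
130   0   1   0  77  71  64  56  48  47  46  45  46  46  44  12  12  12  14  12  12  12  13  13  11   1
132   1  -1  79  79  78 352  62  53  47  48  46  46  45  46  41  12 352  11  13  14  12  13  13  13  10
134   2   0  77  78  78  75  68  59  52  46  46  47  46  46  45  12  12  13  12  12  13  12  13  12  11
136   1   1   1  78  79  78  73  67  57  48  47  45  47  45  44  43  13  13  13  13  13  12  13  12  13
138   0   1   1   1  78  79  79  70  62  56  47  37  29  43  41  14  13  12  11  13  12  13  12  14  12
140   0   1   1   1  76  78  78  76  70  61  53  44  34  25  14  13  11  13  13  12  13  13  12  13  13
142   0   1   1   0   0  78  78  79  74  66  59  51  42  32  62  12  13  12  13  12  13  12  11  13  13
144   1   0   1   2   1   1  78  77  79  73  65  57  47  39  62  62  12  13  13  14  12  12  14  13  12
146   1   1  -1   1   2   0   1  78  79  79  68  63  54  48  36  60  61  11  12  12  14  12  12  13  12
148   0   2   0   0   1   1   1  79  78  78  75  68  60  52  43  34  62  62  12  13  13  11  13  13  11
150   0   1   0   0  -1   1   1   1  79  79  77  74  68  58  49  40  62  62  61  13  12  12  13  13  11
152   0  -1   1   0   1   0   0   1   0  78  78  78  72  64  57  50  41  62  62  63  12  13  12  13  12
154   1   0   1   1   0   1   0   2   1  77  79  79  77  70  64 352  45  62  63  64  62  12  13  12  14
```

Both pointers are back at rest, both marks are where they were, and the arm is clear of the mount.

```bash
python3 -c "
from workcell import env
print(env.job_done())"
```

```text
the job is handed in; nothing more can be done
None
```

I pressed the left pad and then the right pad until each pointer was within about 2 mm of its mark by depth reading, held each for over a second, saw both pointers spring fully back, and handed the job in at about 14 s with the arm clear of the mount.

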